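# Bleed the steriliser's feed-water unit with the bayonet key

### The arm

A 6-joint arm with a two-finger parallel gripper is mounted at the origin on a cart in front of the work surface, level with it; the furniture and walls round the work are solid. World frame = base frame: x ahead of the robot, y to its left, z up, the work surface at z = 0. Lengths are in m, angles in rad, forces in N, time in s.
With the tool pointing down it reaches from about 0.375 to 0.9 m from the base axis. Payload 3.1 kg.
Tool frame: the origin (TCP) lies on the centre line of the jaws, within the pads' length; the fingertips stand 8 mm ahead of it and the grasp point (between the pads) lies 11 mm behind it; z points along the fingers, y is the line along which they close (so a half turn about z gives the same grasp; the last joint's range is limited). The gripper opens to 85 mm and grips with 20 to 120 N. Pads are 22 mm wide; open, the fingers measure 114 mm over their backs; the gripper's body (76 mm by 85 mm) begins 54 mm behind the grasp point. The pads swing forward as they close: fully open they stand 13 mm farther back than shut.
Start: joints at [-1.44, 0.527, 1.433, -0, 1.181, -0.178], TCP at [0.19, -0.595, 0.21] pointing down, gripper open.
Joint ranges: [-3.08, 3.08], [-0.75, 2.2], [0.22, 2.44], [-1.43, 4.57], [0, 2.65], [-2.85, 2.85]. Speed limits (rad/s): [2.79, 2.79, 3.14, 3.14, 3.14, 3.14].

### API

Orientations are given as a unit quaternion [x, y, z, w].
In Python, from station import * gives the robot as it stands.
- The arm moves only by the tool play_rows, never from a script. Its argument "rows" is a list of rows, each a list of 3 entries, a list of its own where there are three numbers: the turn, a rotation vector about the tool's x, y, z in degrees, then the shift along the tool's x, y, z in mm, then the closure, from 0 (fully open) to 1 (shut). In form: [[[ax, ay, az], [dx, dy, dz], jaw], ...]. A call has 1 to 12 rows; each row shifts and turns the commanded pose from where the row before left it, along the tool's axes as they then stand; what a row does not reach is not made up. A row lasts 1/12 s, in which the tool goes at most 41.7 mm and 7.16 degrees, less where a joint would pass 70% of its speed; a pose out of reach is approached as far as the arm can. A call with a gripper value outside its range is refused whole. The fingers move at their own pace and stop on an object; "grip_force" is the grip in N (left out, the last holds). Time passes only in rows, so rows that do not move let the fingers close. It gives the time, the measured TCP pose, the force, the opening and the grip force at its end, in the units of the state.
- sense(): the state, without advancing time (a new reading comes with each control period).
- snapshot(name): name is "side" or "top"; returns (picture, depth): 420x560x3 uint8, red, green, blue; 420x560 float32, m along the optical axis (not along the pixel's ray), 0 where there is no reading.
- get_calibration(name): a dict with "vfov" (degrees; the focal length in pixels is half the picture's height over the tangent of half this angle, whatever the lens; pixels are square), "cx", "cy" (the principal point, pixels), "xyz" and "attitude" of the camera in the world. Camera axes: x right, y down, z forward; pixel columns grow to the right and rows downward; lengths in m; the calibration is good to about 2 mm. A picture is of the moment at which its call begins. get_calibration takes no time and is no camera call.
- sign_off(): hands the job in; it is judged then, once.
The state is a dict: "t": time; "q": joint angles; "qd": joint speeds; "tau": joint torques, N m; "tcp_pos": TCP position; "tool_rot": TCP orientation; "force": force on the tool from outside, world axes, zero at the start; "ft_torque": the same for the moment, N m; "finger_gap": opening from 0.0 (shut) to 1.0 (fully open); "gripper_force": force on a finger pad.
Only numpy, scipy, OpenCV 4.12 (cv2) and the standard library are available. Lean on these libraries where they do the work, as an engineer would, in place of code of your own. Each camera call takes 0.05 s, during which the arm holds its last target. There are 200 camera calls.

### The job

Bleed the steriliser's feed-water unit, the white box left of the sink: lift the bleed key (the fitting with two flat wings) out of the steel rack in front of the unit, leaving the other two fittings in the rack and the things standing around where they are. Put the key upright into the bayonet valve on top of the unit with its cross pin in the two slots, push it straight down against the spring until the pin is below the collar, and turn it clockwise, seen from above, a quarter turn to the stop. The valve springs shut when let go, so finish holding: keep the key gripped, pushed in and turned to the stop.

Things in the scene. Friction and masses are not known exactly. Their poses are not given: they have to be found in the camera images.
- bleed_key: the bleed key, plain steel, 140 g, 76 mm tall, hanging upright by its flange in one of the rack's three holes. Origin: middle of the tip of its foot; z up its axis; x along cross pin and wings (same after half a turn). Foot: flat tongue 18 (x) by 7 mm (y), tapered, up to 12 mm; then a round spindle of 20 mm diameter up to 40 mm; flange 44 mm across, 40 to 44 mm; wings above it
- key_grip (a point): the middle of the key's winged handle, 62 mm above its tip; axes as the key's. The handle is 45 mm wide (x), 12 mm thick (y) and reaches from 47 to 76 mm above the tip: grip it across its thickness, fingertips no lower than 45 mm above the tip, and lift it at least 45 mm straight up to clear the rack
- key_pin (a point): the middle of the key's cross pin, 20 mm above its tip; axes as the key's. The pin is 7 mm thick and 32 mm from end to end along x, under the wings and in line with them
- valve_port (a point): mouth of the bayonet valve, on its axis at the collar's top face, 100 mm above the worktop; z up, x along the two slots. Steel collar 58 mm across, 10 mm thick; bore 24 mm; slots 11 mm wide, 37 mm across both, edges broken 1.5 mm. The key's tongue meets the rotor, and the spring, with its tip 29.5 mm below this point; its pin is then still in the slots
- valve_press (a joint): how far the key has pushed the valve down against its spring, m: 0 at rest, 0.009 at the end stop (4 N to start, 10 N at the end). From 0.004 the cross pin is below the collar and can turn: turn at about 0.0065. Once turned, the pin is caught under the collar
- valve_turn (a joint): clockwise turn (seen from above) of the valve's brass rotor, whose groove (9.5 mm wide, in line with the slots when shut) takes the key's tongue, rad: 0 shut, 1.40 at the stop. The return spring pulls back with 0.05 Nm at 0 and 0.16 Nm at the stop. The tongue has up to 0.15 rad of play in the groove either way, so the key turns about 1.3 to 1.6 rad in all
- feed_unit: the feed-water unit, a fixed white housing 114 mm (its x) by 154 mm (its y) with a bare metal deck 84 mm above the worktop; origin under its middle at worktop level, the valve in the middle of the deck; a small gauge on the deck's far left corner rises to about 106 mm. Between the arm's starting place and the unit stands the fixed round water distiller, 350 mm high: pass above it
- key_rack: the rack, a fixed bench of folded steel sheet 52 mm (x) by 172 mm (y), 100 mm high, origin under its middle at worktop level, z up; three rectangular holes 24 x 36 mm, 56 mm apart along y, with the fittings' flanges resting on its top
- blank_plug: the blanking plug, same flange and steel, with a round ribbed head of 31 mm diameter, 70 mm tall, in another hole of the rack; origin on its axis 40 mm below the underside of its flange; stays there
- drain_key: the drain key, same flange and steel, with a round T bar 50 mm long and 11 mm thick at the top, 75 mm tall, in another hole of the rack; origin at the middle of its foot; stays there
- oil_bottle: brown dropper bottle, 31 mm across, 102 mm high, standing loose close to the right of the unit; origin under its middle
- bur_stand: small block stand with burs in it, 34 x 58 x 35 mm, loose, close to the left of the unit; origin under its middle
- beaker: glass beaker, 72 mm across, 90 mm high, loose, behind the unit; origin under its middle
- handpiece: dental handpiece, 144 mm long, 31 mm wide, 18 mm high, lying loose in front of the rack and along it; origin under its middle
Mind the look-alikes: they are no part of the job. What is shaped like the bleed_key but green, pink or purple is not meant.

How it is judged:
On the way, in this order (a step that is already met when the one before it is completed fails the run):
1. the bleed key has been lifted out of the rack, clear above it (z of bleed_key in the frame of key_rack above 0.1 m and contact force between the fingers and bleed_key above 1 N), for 0.1 s.
2. the key stands upright in the valve and is pushed down against the spring, not yet turned (horizontal distance between bleed_key and valve_port below 0.005 m and angle between bleed_key's own z axis and vertical below 0.12 rad and z of bleed_key in the frame of valve_port below -0.0315 m and value of joint valve_press above 0.002 m and value of joint valve_turn below 0.35 rad), for 0.05 s.
At the end, for the whole second after the job is handed in: the key stands upright in the valve (5 mm, 0.12 rad), tip 31.5 mm or more below the mouth, valve pushed in 2.5 mm or more and held turned past 1.2 of 1.40 rad, gripped with over 3 N; the other two fittings within 20 mm and loose things within 30 mm of their starts (horizontal distance between bleed_key and valve_port below 0.005 m and angle between bleed_key's own z axis and vertical below 0.12 rad and z of bleed_key in the frame of valve_port below -0.0315 m and value of joint valve_turn above 1.2 rad and value of joint valve_press above 0.0025 m and contact force between the fingers and bleed_key above 3 N and distance of each of blank_plug, drain_key from where it was at the start of the episode below 0.02 m and distance of each of oil_bottle, bur_stand, beaker, handpiece from where it was at the start of the episode below 0.03 m); the arm keeps its last pose, push and grip.
It fails at once if the blanking plug or the drain key is taken out of the rack (distance of any of blank_plug, drain_key from where it was at the start of the episode above 0.03 m).
It fails at once if a thing standing by is pushed away or knocked over (distance of any of oil_bottle, bur_stand, beaker, handpiece from where it was at the start of the episode above 0.04 m or angle between any of oil_bottle, bur_stand, beaker's own z axis and vertical above 0.5 rad).
It also fails if it takes over 51 s, if anything falls off the work surface, if the arm or the gripper's body presses on something with over 40 N, if the wrist force passes 120 N, or if a joint passes its speed limit or range.

## Working session

There is one attempt and no reset: what is moved stays moved. The work goes in short steps, Python scripts to look and compute and a tool call to move; the robot and the scene stay as the last step left them, time stands still between calls to the robot, and variables do not carry over. Pictures are saved under pics/ and viewed, at most 10 in all, crops included, and the job is handed in when it is done.

Besides the shell and the picture viewer there is one more tool, called after "Call:" by a JSON object that holds its "api" and its "payload", one argument or row to a line. play_rows: Moves the arm, as the interface text tells. Its arguments: {"type":"object","properties":{"rows":{"type":"array","items":{"type":"array"}},"grip_force":{"type":"number"}},"required":["rows"]}

```bash
mkdir -p pics
cat > h.py <<'E'
from station import *
import numpy as np, cv2
from scipy.spatial.transform import Rotation as R
def cal(n):
    c=get_calibration(n); f=210/np.tan(np.radians(c['vfov'])/2)
    return c,f
def cloud(n,d):
    c,f=cal(n); v,u=np.mgrid[0:420,0:560]
    p=np.stack([(u-c['cx'])/f*d,(v-c['cy'])/f*d,d],-1)
    return p@R.from_quat(c['attitude']).as_matrix().T+np.array(c['xyz'])
def proj(n,P):
    c,f=cal(n); q=(np.asarray(P)-np.array(c['xyz']))@R.from_quat(c['attitude']).as_matrix()
    return np.stack([q[...,0]/q[...,2]*f+c['cx'],q[...,1]/q[...,2]*f+c['cy']],-1)
E
python3 - <<'E'
from h import *
for n in ['top','side']:
    print(n,get_calibration(n))
    im,d=snapshot(n); np.savez('%s0.npz'%n,im=im,d=d)
    cv2.imwrite('pics/%s0.png'%n,cv2.resize(im[:,:,::-1],(800,600)))
print(sense())
E
```

```text
top {'vfov': 47.3014279769974, 'cx': 280.8348699218667, 'cy': 205.83247198169357, 'xyz': array([0.43995913, 0.16546017, 1.19526191]), 'attitude': array([ 0.7159633 , -0.69653004,  0.03056952, -0.03616584])}
side {'vfov': 54.627755123501046, 'cx': 275.1085906239158, 'cy': 206.48458948745466, 'xyz': array([ 0.42813492, -0.61046191,  0.56100406]), 'attitude': array([ 0.8644943 , -0.06992916,  0.03182406, -0.4967361 ])}
{'t': 0.1, 'q': array([-1.44052617e+00,  5.28382492e-01,  1.43377338e+00, -2.15371801e-05,
        1.18141725e+00, -1.78512309e-01]), 'qd': array([-8.00293957e-05, -2.65569660e-03, -3.41524725e-03, -1.25136144e-03,
        4.33881399e-04,  4.28348576e-04]), 'tau': array([-1.76535718e-04, -4.43304205e+01, -1.78586322e+01, -2.83852796e-04,
        3.88684741e-03,  4.89960584e-06]), 'tcp_pos': array([ 0.18986034, -0.59474025,  0.20922607]), 'tool_rot': array([ 9.88104214e-01,  1.53782577e-01,  1.39276976e-05, -9.90188697e-04]), 'force': array([ 0.13352767, -0.28679176, -0.26540625]), 'ft_torque': array([0.03260554, 0.03120345, 0.01247601]), 'gripper_force': 0.0, 'finger_gap': 1.003315661483459}
```

View pics/top0.png

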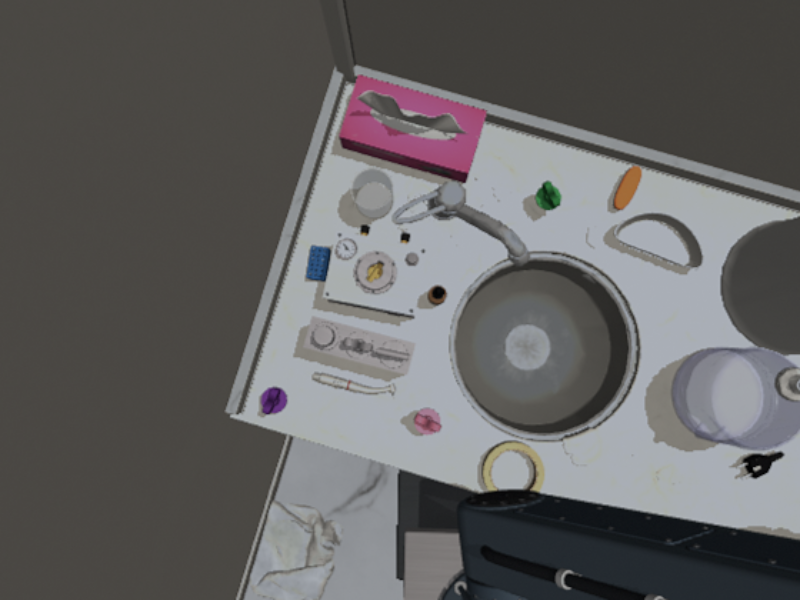

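View pics/side0.png

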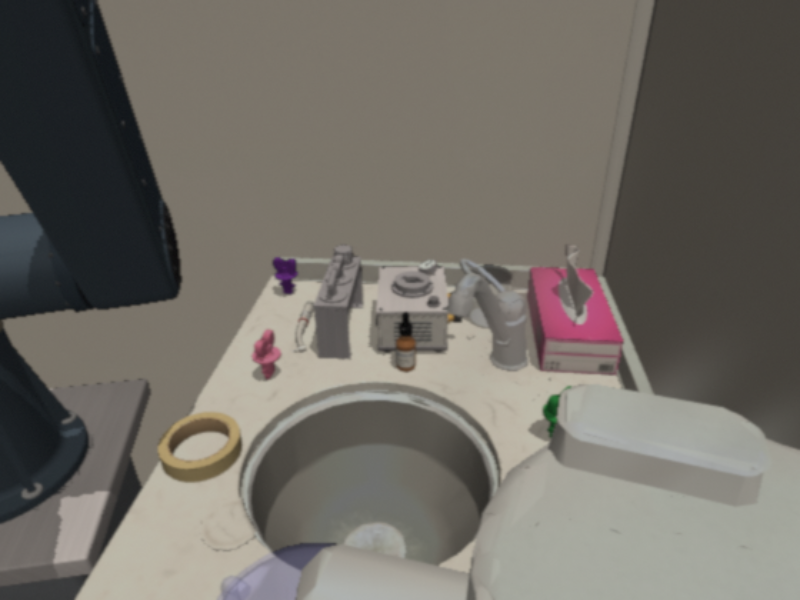

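The top picture shows the unit with the valve at about (376,271) and the rack below it. Its three fittings are at (323,337), (360,345) and (393,350). I'll confirm which is which in an enlarged crop.

Run:
```python
from h import *
z=np.load('top0.npz'); im,d=z['im'],z['d']
a=cv2.resize(im[218:262,208:294,::-1],None,fx=6.5*1.4,fy=6.5*1.4,interpolation=cv2.INTER_CUBIC)[:, :790]
b=cv2.resize(im[170:212,230:296,::-1],None,fx=4.5,fy=4.5,interpolation=cv2.INTER_CUBIC)
s=np.load('side0.npz')['im'][165:215,215:325,::-1]
s=cv2.resize(s,None,fx=4.4,fy=3.78,interpolation=cv2.INTER_CUBIC)
out=np.zeros((600,800,3),np.uint8)
out[:a.shape[0],:a.shape[1]]=a; y=a.shape[0]
out[y:y+b.shape[0],:b.shape[1]]=b; out[y:y+s.shape[0],300:300+s.shape[1]]=s
out=np.clip(out.astype(float)*1.3,0,255).astype(np.uint8)
cv2.imwrite('pics/c1.png',out); print(a.shape,b.shape,s.shape)
P=cloud('top',d)
# rack top region points: z>0.09
reg=P[215:265,200:300]; 
m=(reg[...,2]>0.093)&(reg[...,2]<0.106); pts=reg[m][:,:2].astype(np.float32); print(cv2.minAreaRect(pts),np.median(reg[m][:,2]))
m=(reg[...,2]>0.112); print(len(reg[m]))
reg=P[165:225,225:300]; m=(reg[...,2]>0.078)&(reg[...,2]<0.09); print(cv2.minAreaRect(reg[m][:,:2].astype(np.float32)),np.median(reg[m][:,2]))
m=(reg[...,2]>0.094)&(reg[...,2]<0.104);print(cv2.minAreaRect(reg[m][:,:2].astype(np.float32)))
v,u=np.nonzero(P[...,2]>0.112); k=(u>200)&(u<300)&(v>210)&(v<265)
for c,r in zip(u[k],v[k]): print((c,r),P[r,c].round(3),end=' ')
```

```text
(400, 783, 3) (189, 297, 3) (189, 484, 3)
((0.46126464009284973, 0.2418058067560196), (0.17188425362110138, 0.051995206624269485), 76.75537109375) 0.10018346635936193
414
((0.5808130502700806, 0.22076992690563202), (0.15403704345226288, 0.11428922414779663), 80.32012939453125) 0.08311036836927821
((0.5568271279335022, 0.22770825028419495), (0.13031689822673798, 0.13864071667194366), 81.03117370605469)
(np.int64(254), np.int64(213)) [0.44  0.165 1.195] (np.int64(205), np.int64(215)) [0.44  0.165 1.195] (np.int64(262), np.int64(219)) [0.44  0.165 1.195] (np.int64(253), np.int64(222)) [0.44  0.165 1.195] (np.int64(261), np.int64(222)) [0.44  0.165 1.195] (np.int64(243), np.int64(225)) [0.44  0.165 1.195] (np.int64(225), np.int64(227)) [0.49  0.299 0.123] (np.int64(274), np.int64(227)) [0.44  0.165 1.195] (np.int64(223), np.int64(228)) [0.488 0.304 0.121] (np.int64(224), np.int64(228)) [0.488 0.3   0.128] (np.int64(225), np.int64(228)) [0.488 0.298 0.128] (np.int64(226), np.int64(228)) [0.488 0.296 0.131] (np.int64(227), np.int64(228)) [0.488 0.294 0.129] (np.int64(228), np.int64(228)) [
[... 19769 characters left out ...]
), np.int64(250)) [0.443 0.17  0.134] (np.int64(283), np.int64(250)) [0.443 0.168 0.136] (np.int64(284), np.int64(250)) [0.443 0.166 0.133] (np.int64(285), np.int64(250)) [0.443 0.163 0.129] (np.int64(273), np.int64(251)) [0.44  0.165 1.195] (np.int64(281), np.int64(251)) [0.44  0.172 0.13 ] (np.int64(282), np.int64(251)) [0.44  0.17  0.133] (np.int64(283), np.int64(251)) [0.441 0.168 0.135] (np.int64(284), np.int64(251)) [0.441 0.166 0.133] (np.int64(285), np.int64(251)) [0.441 0.163 0.13 ] (np.int64(274), np.int64(252)) [0.44  0.165 1.195] (np.int64(247), np.int64(255)) [0.44  0.165 1.195] (np.int64(229), np.int64(257)) [0.44  0.165 1.195] (np.int64(213), np.int64(264)) [0.44  0.165 1.195]
```

View pics/c1.png

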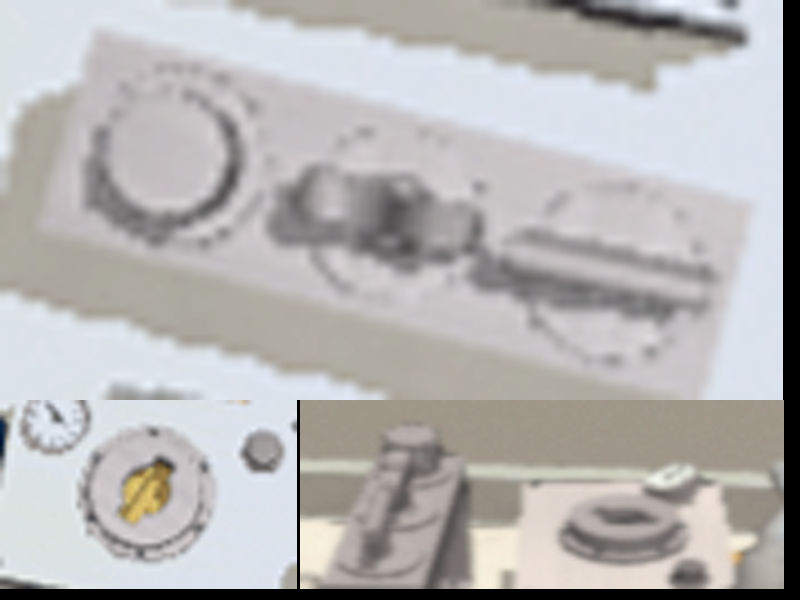

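In the crop, (160,155) is the round-headed plug, (380,215) has two flat wings with a waist, and (610,265) is the cylindrical T bar. The coloured winged keys on the worktop are look-alikes. So the key is the middle steel fitting. The valve slots run diagonally, from (130,518) to (165,462) in the lower-left crop.

Run:
```python
from h import *
z=np.load('top0.npz'); im,d=z['im'].astype(int),z['d']
P=cloud('top',d); ok=d>0
def pca(p):
    c=(p.min(0)+p.max(0))/2; m=p.mean(0); w,V=np.linalg.eigh(np.cov(p.T)); a=np.degrees(np.arctan2(V[1,1],V[0,1]))%180
    return m.round(4),a.round(1),np.sqrt(w).round(4)
rk=np.array([.4613,.2418])
D=np.linalg.norm(P[...,:2]-rk,axis=-1)
k=ok&(D<0.0285)&(P[...,2]>0.12)&(P[...,2]<0.145)
print('key',pca(P[k][:,:2]),cv2.minAreaRect(P[k][:,:2].astype(np.float32)),k.sum(),np.percentile(P[k][:,2],90))
for o in (-1,1):
    c=rk+o*.056*np.array([.229,.973]); D=np.linalg.norm(P[...,:2]-c,axis=-1); k=ok&(D<.0265)&(P[...,2]>.12)&(P[...,2]<.145); print(c,pca(P[k][:,:2]))
v0=np.array([.5808,.2208]); D=np.linalg.norm(P[...,:2]-v0,axis=-1)
col=ok&(D<.036)&(P[...,2]>.095)&(P[...,2]<.106)
print('collar',cv2.minEnclosingCircle(P[col][:,:2].astype(np.float32)),P[col].mean(0),np.median(P[col][:,2]))
# hole pixels: ray-cast to z=.1
c,f=cal('top'); C=np.array(c['xyz'])
Q=C+(P-C)*((.1-C[2])/(P[...,2]-C[2]))[...,None]
br=ok&(D<.03)&((P[...,2]<.094)|((im[...,0]-im[...,2])>35))&(np.linalg.norm(Q[...,:2]-v0,axis=-1)<.022)
print('hole',br.sum(),pca(Q[br][:,:2]),cv2.minAreaRect(Q[br][:,:2].astype(np.float32)))
for r in range(180,204): print(' '.join('%3d'%(round(P[r,c,2]*1000)) if ok[r,c] else ' . ' for c in range(248,282)))
```

```text
key (array([0.4609, 0.2409]), np.float64(77.3), array([0.0036, 0.0127])) ((0.4604010581970215, 0.24196428060531616), (0.04490054026246071, 0.013439801521599293), 77.44064331054688) 113 0.13664713466558093
[0.448476 0.187312] (array([0.4483, 0.1873]), np.float64(80.0), array([0.0032, 0.0146]))
[0.474124 0.296288] (array([0.4741, 0.2957]), np.float64(10.8), array([0.008 , 0.0081]))
collar ((0.5809710025787354, 0.2203594148159027), 0.02906182035803795) [0.58066034 0.22034939 0.09896679] 0.09893618301304308
hole 120 (array([0.58  , 0.2202]), np.float64(149.5), array([0.0064, 0.009 ])) ((0.5791321992874146, 0.21859042346477509), (0.027971724048256874, 0.034311648458242416), 85.14714813232422)
 82  85  85  87  86  82  98  99  96  94  96 100 103 101 100  98  94 100  98  98  96  98 101  88  86  82  80  86  84  83  85  78  83  87
 82  86  85  88  85  98  98 102  98 100  96  96  98  98 100 101  99  96  97 100  96 101  99  97  90  90  89  84  80  85  84  86  79  83
 85  84  90  93  97 100  99  96  97  99  94  98  98  96 100 101  97 100  97 100  97  99 100  98  87  91  89  82  84  84  86  85  86
[... 2290 characters left out ...]
83  86  83  80  84  84  83
 83  82  80  88  85  89  90  88  97 101  98 105 100  98  98 101 100 101  96 100  98  89  85  91  88  90  84  79  81  86  83  83  81  83
 82  81  86  83  88  91  89  85  90  94 100 100  98  96 100  99  94 102  99  91  84  92  90  89  88  85  81  81  87  84  82  79  80  86
 82  89  83  82  82  85  91  89  90  85  91  91  93  93  95  91  90  85  87  88  85  89  87  86  81  83  83  84  80  86  84  86  82  80
 77  83  81  81  80  81  85  88  88  90  88  93  89  89  86  89  90  88  88  92  89  87  82  81  83  80  87  79  82  81  82  85  86  83<stdin>:18: RuntimeWarning: divide by zero encountered in divide
<stdin>:18: RuntimeWarning: invalid value encountered in multiply
```

Call:
{"api": "play_rows", "payload": {
  "rows": [
    [[0,0,0],[0,0,-37],0],
    [[0,0,0],[0,0,-37],0],
    [[0,0,0],[0,0,-37],0],
    [[0,0,0],[0,0,-37],0],
    [[0,0,0],[0,0,-37],0],
    [[0,0,0],[0,0,-37],0],
    [[0,0,0],[33,-19,0],0],
    [[0,0,0],[33,-19,0],0],
    [[0,0,0],[33,-19,0],0],
    [[0,0,0],[33,-19,0],0],
    [[0,0,0],[33,-19,0],0],
    [[0,0,0],[33,-19,0],0]
  ]
}}

```text
t: 1.1
tcp_pos: [0.3447, -0.4248, 0.4317]
tool_rot: [0.988, 0.154, -0.0, -0.0]
force: [1.1, 0.3, 0.4]
finger_gap: 1.002
gripper_force: 0.0
```

```bash
cat >> h.py <<'E'
def go(x,y,z,psi=None):
    s=sense(); T=R.from_quat(s['tool_rot']); M=T.as_matrix()
    p=np.degrees(np.arctan2(M[1,0],M[0,0]))
    print('t',round(s['t'],2),'tcp',s['tcp_pos'].round(4),'psi',p.round(2),'tilt',np.round(M[:2,2],4),'F',s['force'].round(1),s['ft_torque'].round(2),'gap',round(s['finger_gap'],3),s['gripper_force'])
    print('tool shift mm',(M.T@(np.array([x,y,z])-s['tcp_pos'])*1000).round(1), 'rotz deg',None if psi is None else -(psi-p))
E
python3 - <<'E'
from h import *
z=np.load('top0.npz'); im,d=z['im'].astype(int),z['d']
P=cloud('top',d)
k=(d>0)&(P[...,2]<.095-.021)&(np.linalg.norm(P[...,:2]-[.5805,.2203],axis=-1)<.02)
q=P[k][:,:2];w,V=np.linalg.eigh(np.cov(q.T)); print('slot',q.mean(0),np.degrees(np.arctan2(V[1,1],V[0,1]))%180,np.sqrt(w),k.sum(),np.median(P[k][:,2]))
for u,v in [(398,217),(410,210),(430,200),(452,192),(500,225),(520,255)]:
    print((u,v),P[int(v*.7),int(u*.7)].round(3))
go(.55,-.2,.43)
E
```

```text
slot [0.58368489 0.22034721] 147.4627031175234 [0.00282546 0.01019893] 57 0.06892139132099584
(398, 217) [0.664 0.185 0.133]
(410, 210) [ 0.703  0.165 -0.002]
(430, 200) [0.714 0.131 0.034]
(452, 192) [0.707 0.1   0.125]
(500, 225) [0.642 0.032 0.197]
(520, 255) [0.597 0.002 0.199]
t 1.1 tcp [ 0.3447 -0.4248  0.4317] psi 17.67 tilt [-0.0003  0.0009] F [1.1 0.3 0.4] [ 0.01  0.01 -0.05] gap 1.002 0.0
tool shift mm [ 263.8 -151.9    1.8] rotz deg None
```

Call:
{"api": "play_rows", "payload": {
  "rows": [
    [[0,0,0],[33,-19,0],0],
    [[0,0,0],[33,-19,0],0],
    [[0,0,0],[33,-19,0],0],
    [[0,0,0],[33,-19,0],0],
    [[0,0,0],[33,-19,0],0],
    [[0,0,0],[33,-19,0],0],
    [[0,0,0],[33,-19,0],0],
    [[0,0,0],[33,-19,0],0],
    [[0,0,0],[4,-37,0],0],
    [[0,0,0],[4,-37,0],0],
    [[0,0,0],[4,-37,0],0],
    [[0,0,0],[4,-37,0],0]
  ]
}}

```text
t: 2.1
tcp_pos: [0.5188, -0.0539, 0.4313]
tool_rot: [0.988, 0.154, -0.001, -0.0]
force: [0.5, 0.7, 0.6]
finger_gap: 1.002
gripper_force: 0.0
```

Call:
{"api": "play_rows", "payload": {
  "rows": [
    [[0,0,0],[4,-37,0],0],
    [[0,0,0],[4,-37,0],0],
    [[0,0,0],[4,-37,0],0],
    [[0,0,0],[4,-37,0],0],
    [[0,0,0],[4,-37,0],0],
    [[0,0,0],[4,-37,0],0],
    [[0,0,0],[4,-37,0],0],
    [[0,0,0],[4,-37,0],0],
    [[0,0,-6.6],[0,0,0],0],
    [[0,0,-6.6],[0,0,0],0],
    [[0,0,-6.6],[0,0,0],0]
  ]
}}

```text
t: 3.02
tcp_pos: [0.4592, 0.237, 0.4315]
tool_rot: [0.946, 0.325, -0.001, 0.0]
force: [0.0, 0.3, -0.0]
finger_gap: 1.001
gripper_force: 0.0
```

Call:
{"api": "play_rows", "payload": {
  "rows": [
    [[0,0,-6.6],[0,0,37],0],
    [[0,0,-6.6],[0,0,37],0],
    [[0,0,-6.6],[0,0,37],0],
    [[0,0,-6.6],[0,0,37],0],
    [[0,0,-6.6],[0,0,37],0],
    [[0,0,-6.6],[0,0,0],0],
    [[0,0,0],[0,0,0],0],
    [[0,0,0],[0,0,0],0]
  ]
}}

```text
t: 3.68
tcp_pos: [0.4603, 0.2361, 0.2469]
tool_rot: [0.783, 0.622, -0.0, -0.0]
force: [-0.2, 0.4, 0.2]
finger_gap: 1.005
gripper_force: 0.0
```

Run:
```python
from h import *
go(.4607,.2415,.115,77.4)
im,d=snapshot('side'); np.savez('side1.npz',im=im,d=d)
c=im[120:330,190:470,::-1]
cv2.imwrite('pics/s1.png',cv2.resize(c,(800,600),interpolation=cv2.INTER_CUBIC))
```

```text
t 3.68 tcp [0.4603 0.2361 0.2469] psi 76.93 tilt [-0.0002 -0.    ] F [-0.2  0.4  0.2] [-0.01 -0.    0.01] gap 1.005 0.0
tool shift mm [  5.4  -0.8 131.9] rotz deg -0.47467613581457613
```

View pics/s1.png

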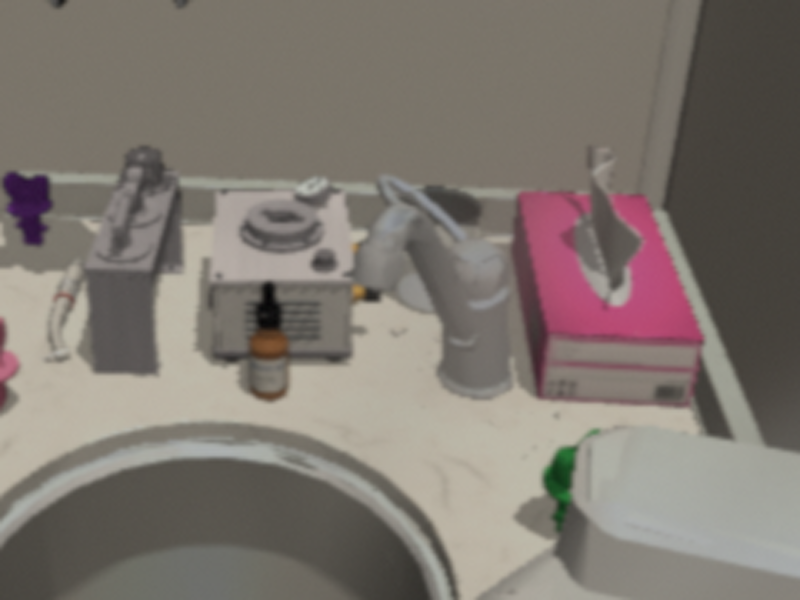

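The side picture shows the rack at (135,260) and the valve at (282,225). Nothing has been disturbed, and the gripper is above the view. I'll descend onto the middle fitting.

Call:
{"api": "play_rows", "payload": {
  "rows": [
    [[0,0,-0.5],[5.4,-0.8,20],0],
    [[0,0,0],[0,0,30],0],
    [[0,0,0],[0,0,30],0],
    [[0,0,0],[0,0,22],0],
    [[0,0,0],[0,0,20],0],
    [[0,0,0],[0,0,9],0],
    [[0,0,0],[0,0,0],0],
    [[0,0,0],[0,0,0],0]
  ]
}}

```text
t: 4.4
tcp_pos: [0.4616, 0.2418, 0.1171]
tool_rot: [0.78, 0.626, 0.001, 0.0]
force: [0.1, 0.5, 0.6]
finger_gap: 1.001
gripper_force: 0.0
```

Call:
{"api": "play_rows", "payload": {
  "rows": [
    [[0,0,0],[0,0,0],0.5],
    [[0,0,0],[0,0,0],0.7],
    [[0,0,0],[0,0,0],1],
    [[0,0,0],[0,0,0],1],
    [[0,0,0],[0,0,0],1],
    [[0,0,0],[0,0,0],1],
    [[0,0,0],[0,0,0],1],
    [[0,0,0],[0,0,0],1]
  ],
  "grip_force": 70
}}

```text
t: 5.07
tcp_pos: [0.4605, 0.2414, 0.1161]
tool_rot: [0.779, 0.627, -0.0, -0.0]
force: [1.1, -0.3, 0.8]
finger_gap: 0.0
gripper_force: 0.0
```

Run:
```python
from h import *
go(.4607,.2415,.115,77.4)
im,d=snapshot('side'); np.savez('side2.npz',im=im,d=d)
c=im[120:270,190:390,::-1]
cv2.imwrite('pics/s2.png',cv2.resize(c,(800,600),interpolation=cv2.INTER_CUBIC))
```

```text
t 5.07 tcp [0.4605 0.2414 0.1161] psi 77.59 tilt [-0. -0.] F [ 1.1 -0.3  0.8] [-0.    0.03 -0.01] gap 0.0 0.0
tool shift mm [0.1 0.2 1.1] rotz deg 0.1916735216936445
```

View pics/s2.png

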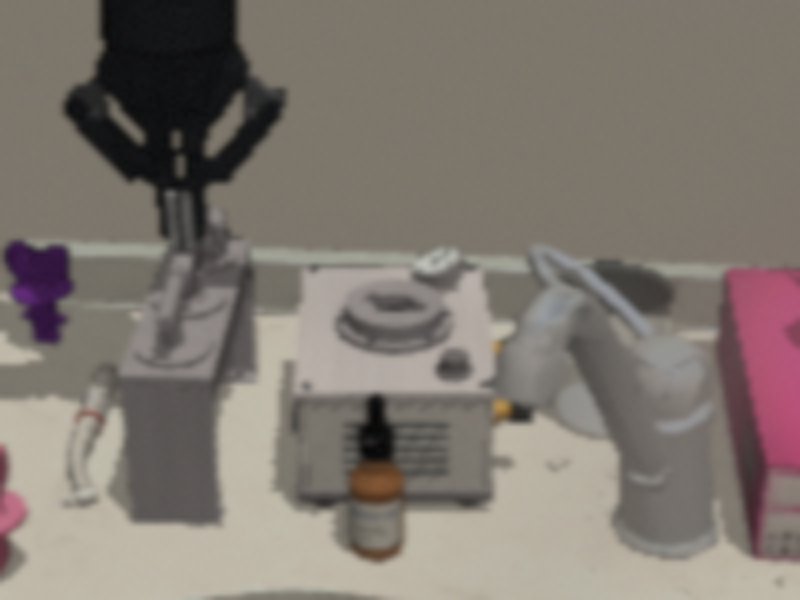

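Run:
```python
from h import *
s=sense(); t=s['tcp_pos']
f=lambda p:((proj('side',p)-[190,120])*4).round(0)
print('tcp',f(t),'tip',f(t-[0,0,.008]),'handle mid/top',f([.461,.2415,.122]),f([.461,.2415,.136]))
a=np.array([.229,.973,0])
print('wing ends',f([.461,.2415,.136]+a*.0225),f([.461,.2415,.136]-a*.0225),'flange',f([.461,.2415,.104]))
print('Tbar',f([.448,.187,.135]),'plug',f([.474,.296,.13]),'collar',f([.581,.2204,.1]), 'rack nearend', f([.461,.2415,.1]-a*.086))
z=np.load('side2.npz'); P=cloud('side',z['d'])
for (u,v) in [(183,225),(183,245),(168,215),(200,215),(175,275),(200,260),(195,275),(215,225),(210,290)]:
    print((u,v),P[120+v//4,190+u//4].round(3),z['im'][120+v//4,190+u//4])
```

```text
tcp [185. 275.] tip [186. 287.] handle mid/top [185. 266.] [183. 244.]
wing ends [190. 227.] [177. 262.] flange [187. 293.]
Tbar [167. 291.] plug [199. 212.] collar [393. 298.] rack nearend [162. 374.]
(183, 225) [0.459 0.23  0.155] [63 63 62]
(183, 245) [0.459 0.229 0.142] [57 56 55]
(168, 215) [0.453 0.228 0.164] [72 71 70]
(200, 215) [0.471 0.234 0.159] [31 30 31]
(175, 275) [0.452 0.218 0.13 ] [121 115 113]
(200, 260) [0.47  0.25  0.121] [66 62 61]
(195, 275) [0.464 0.224 0.126] [78 74 72]
(215, 225) [0.481 0.281 0.128] [94 90 89]
(210, 290) [0.474 0.246 0.103] [134 129 126]
```

Call:
{"api": "play_rows", "payload": {
  "rows": [
    [[0,0,0],[0,0,0],1],
    [[0,0,0],[0,0,0],1],
    [[0,0,0],[0,0,0],1],
    [[0,0,0],[0,0,0],1]
  ]
}}

```text
t: 5.45
tcp_pos: [0.4605, 0.2415, 0.1161]
tool_rot: [0.779, 0.627, -0.0, -0.0]
force: [-0.6, 0.2, 0.1]
finger_gap: -0.0
gripper_force: 0.0
```

Run:
```python
from h import *
go(.4607,.2415,.115,77.4)
z=np.load('side2.npz'); im=z['im'][155:200,215:265,::-1]
a=cv2.resize(im,(660,594),interpolation=cv2.INTER_CUBIC)
cv2.imwrite('pics/s3.png',np.clip(a.astype(float)*1.7,0,255).astype(np.uint8))
```

```text
t 5.45 tcp [0.4605 0.2415 0.1161] psi 77.59 tilt [-0.0001  0.    ] F [-0.6  0.2  0.1] [-0.02  0.02 -0.02] gap -0.0 0.0
tool shift mm [0.1 0.2 1.1] rotz deg 0.1910277657204773
```

View pics/s3.png

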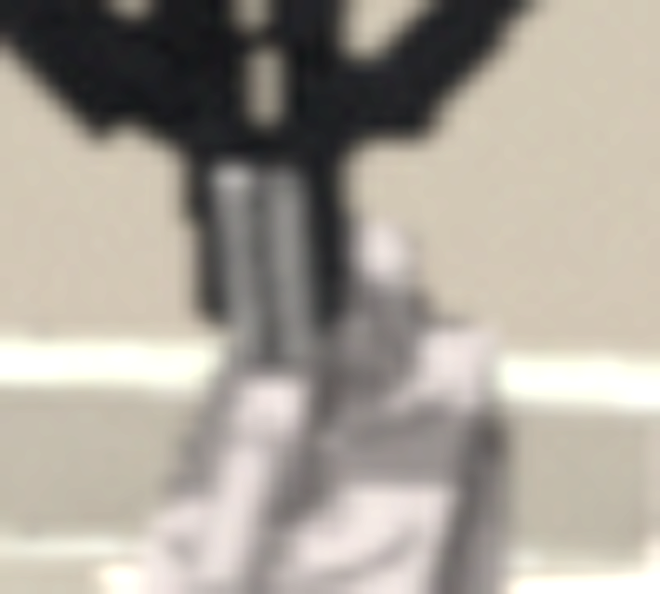

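Run:
```python
from h import *
im,d=snapshot('top'); im2,d2=snapshot('side'); np.savez('b.npz',im=im,d=d,im2=im2,d2=d2)
a=cv2.resize(im[200:275,195:315,::-1],(640,400),interpolation=cv2.INTER_CUBIC)
im3=im2
o=np.zeros((600,800,3),np.uint8); o[:400,:640]=a
b=cv2.resize(im2[165:200,215:275,::-1],(340,198),interpolation=cv2.INTER_CUBIC); o[400:598,:340]=b
b0=cv2.resize(np.load('side1.npz')['im'][165:200,215:275,::-1],(340,198),interpolation=cv2.INTER_CUBIC); o[400:598,350:690]=b0
cv2.imwrite('pics/t3.png',np.clip(o.astype(float)*1.4,0,255).astype(np.uint8))
```

```text
(no output)
```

View pics/t3.png

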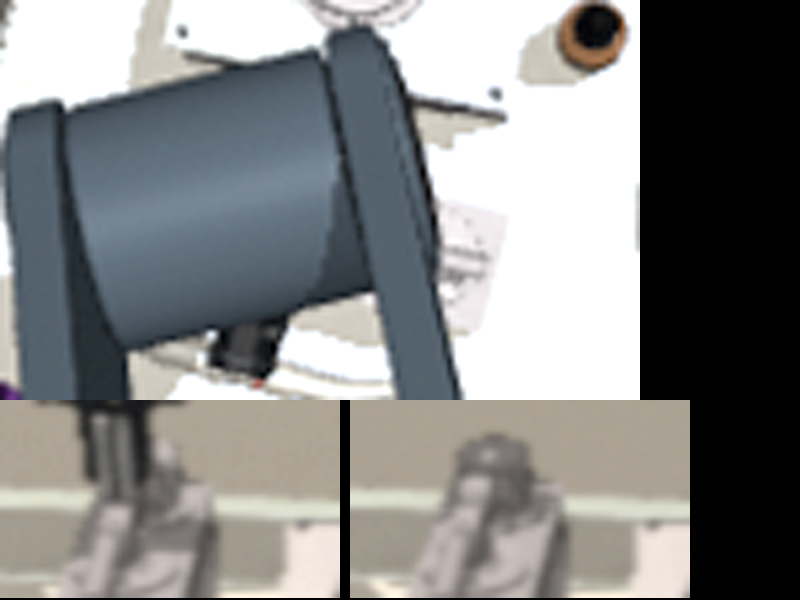

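Call:
{"api": "play_rows", "payload": {
  "rows": [
    [[0,0,0],[0,0,0],0],
    [[0,0,0],[0,0,0],0],
    [[0,0,0],[0,0,0],0],
    [[0,0,0],[0,0,0],0],
    [[0,0,0],[0,0,0],0],
    [[0,0,0],[0,0,-20],0],
    [[0,0,0],[0,0,-35],0],
    [[0,0,0],[0,0,-35],0],
    [[0,0,0],[-37,0,0],0],
    [[0,0,0],[-37,0,0],0],
    [[0,0,0],[-37,0,0],0],
    [[0,0,0],[-37,0,0],0]
  ]
}}

```text
t: 6.55
tcp_pos: [0.4282, 0.0958, 0.2065]
tool_rot: [0.779, 0.627, 0.0, 0.0]
force: [0.6, -0.7, 0.1]
finger_gap: 0.999
gripper_force: 0.0
```

Run:
```python
from h import *
go(.4607,.2415,.115,77.4)
im,d=snapshot('top'); np.savez('top3.npz',im=im,d=d)
P=cloud('top',d)
for n,c in [('T',[.448,.187]),('key',[.4613,.2418]),('plug',[.474,.296])]:
    k=(d>0)&(np.linalg.norm(P[...,:2]-c,axis=-1)<.0285)&(P[...,2]>.115)&(P[...,2]<.145)
    if k.sum(): print(n,k.sum(),cv2.minAreaRect(P[k][:,:2].astype(np.float32)),P[k][:,2].max())
a=im[218:262,208:294,::-1]; b=np.load('top0.npz')['im'][218:262,208:294,::-1]
a=cv2.resize(np.vstack([a,b]),(586,600),interpolation=cv2.INTER_CUBIC)
cv2.imwrite('pics/t4.png',a)
```

```text
t 6.55 tcp [0.4282 0.0958 0.2065] psi 77.68 tilt [ 0.0011 -0.0002] F [ 0.6 -0.7  0.1] [-0.02 -0.01 -0.01] gap 0.999 0.0
tool shift mm [149.2   0.6  91.5] rotz deg 0.2833288394323574
T 114 ((0.44845131039619446, 0.1871667504310608), (0.04965769127011299, 0.010813349857926369), 80.3321533203125) 0.13734688098617376
key 116 ((0.4609096050262451, 0.24169492721557617), (0.04501853138208389, 0.014422946609556675), 80.85286712646484) 0.13868187037967128
plug 166 ((0.47402724623680115, 0.2956313192844391), (0.03061038628220558, 0.030916787683963776), 68.3797378540039) 0.13538590538977746
```

View pics/t4.png

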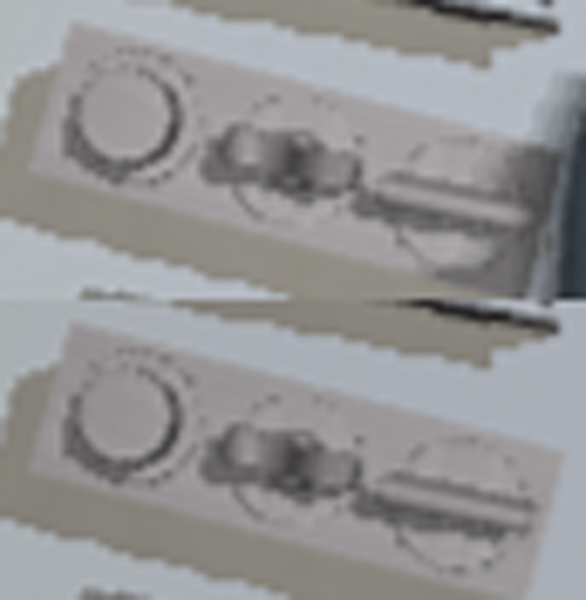

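Run:
```python
from h import *
im,d=snapshot('side'); P=cloud('side',d); t=sense()['tcp_pos']
np.savez('side4.npz',im=im,d=d)
T=R.from_quat(sense()['tool_rot']).as_matrix()
q=(P-t)@T  # tool coords
k=(d>0)&(np.abs(q[...,0])<.08)&(np.abs(q[...,1])<.08)&(q[...,2]<.06)&(q[...,2]>-.15)
for s in (-1,1):
  kk=k&(q[...,1]*s>0.02)
  h=np.histogram(q[kk][:,2],bins=np.arange(-.15,.061,.01)); print(s,h[0])
print(h[1].round(2))
kk=k&(q[...,2]>-.03); print(kk.sum(),q[kk].max(0),np.percentile(q[kk],[5,50,95],axis=0) if kk.sum() else '')
print(proj('side',t),proj('side',t+T@[0,.05,0]),proj('side',t+T@[0,-.05,0]))
u,v=proj('side',t)
c=im[90:240,int(max(0,u-100)):int(max(0,u-100))+200,::-1]
cv2.imwrite('pics/s5.png',cv2.resize(c,(800,600)))
```

```text
-1 [ 22 159 138  96  99  93 125  53  52  48  50  15   0   0   0   0   0   0
   0   0   0]
1 [ 53 174 167 115 133 133 147  43  44  40  41  12   0   0   0   0   0   0
   0   0   0]
[-0.15 -0.14 -0.13 -0.12 -0.11 -0.1  -0.09 -0.08 -0.07 -0.06 -0.05 -0.04
 -0.03 -0.02 -0.01  0.    0.01  0.02  0.03  0.04  0.05  0.06]Traceback (most recent call last):
  File "<stdin>", line 11, in <module>
    return umr_maximum(a, axis, None, out, keepdims, initial, where)
ValueError: zero-size array to reduction operation maximum which has no identity
```

The open fingertips measure about 38 mm behind the reported TCP, and the description implies about 5 mm. So the fingers closed above the key. Before correcting, I'll measure the fingers' real offset, sideways as well, and check the camera's height on the rack.

Run:
```python
from h import *
z=np.load('side4.npz'); d=z['d']; P=cloud('side',d); s=sense(); t=s['tcp_pos']
T=R.from_quat(s['tool_rot']).as_matrix(); q=(P-t)@T
k=(d>0)&(np.abs(q[...,0])<.06)&(np.abs(q[...,1])<.08)
for lo,hi in [(-.06,-.04),(-.08,-.06),(-.1,-.08),(-.13,-.11),(-.15,-.13)]:
    kk=k&(q[...,2]>lo)&(q[...,2]<hi); L=q[kk&(q[...,1]<0)];Rr=q[kk&(q[...,1]>0)]
    print(lo,'y-',np.percentile(L[:,1],[2,98]).round(4),'y+',np.percentile(Rr[:,1],[2,98]).round(4),'x',np.percentile(q[kk][:,0],[2,50,98]).round(4))
for sg in(-1,1):
    kk=k&(q[...,1]*sg>.02)&(q[...,2]>-.06)&(q[...,2]<.03); print('max z',np.percentile(q[kk][:,2],[90,97,100]))
# heights side cam
for n,Pc,dd in [('side',P,d),('top',)+(lambda w:(cloud('top',w),w))(np.load('top3.npz')['d'])]:
    g=(dd>0)
    r=g&(np.linalg.norm(Pc[...,:2]-[.4613,.2418],axis=-1)<.07)&(np.abs(Pc[...,2]-.1)<.008)
    c=g&(np.linalg.norm(Pc[...,:2]-[.581,.2204],axis=-1)<.035)&(Pc[...,2]>.094)&(Pc[...,2]<.11)
    print(n,'rack z',np.median(Pc[r][:,2]) if r.any() else None,'collar',cv2.minEnclosingCircle(Pc[c][:,:2].astype(np.float32)) if c.any() else None,np.median(Pc[c][:,2]) if c.any() else None)
    w=g&(np.abs(Pc[...,2])<.01)&(np.linalg.norm(Pc[...,:2]-[.4,.15],axis=-1)<.1); print('table',np.median(Pc[w][:,2]) if w.any() else None)
# closed-finger picture side2
```

```text
-0.06 y- [-0.0549 -0.0415] y+ [0.044  0.0571] x [-0.0156 -0.0105  0.0054]
-0.08 y- [-0.0626 -0.0417] y+ [0.0436 0.062 ] x [-0.017  -0.0112  0.006 ]
-0.1 y- [-0.0718 -0.0049] y+ [0.0046 0.0743] x [-0.0203 -0.0136  0.0084]
-0.13 y- [-0.0679 -0.001 ] y+ [0.0013 0.0707] x [-0.0231 -0.0137 -0.0032]
-0.15 y- [-0.0642 -0.0019] y+ [0.0012 0.068 ] x [-0.0362 -0.0126  0.0052]
max z [-0.03882589 -0.0363791  -0.03356657]
max z [-0.03908953 -0.03608123 -0.0351643 ]
side rack z 0.1009945291276784 collar ((0.5804791450500488, 0.2181946188211441), 0.029915014281868935) 0.09880372203353871
table -0.0011477333171161508
top rack z 0.10061596976945775 collar ((0.5805466175079346, 0.22052589058876038), 0.02928345464169979) 0.0989265017632982
table -0.0011811939935719717
```

The cameras agree on rack and table height, within 1 mm. The gripper really is about 30 mm shorter than stated, and its centring in x and y is fine. I'll take reported TCP z = fingertip z − 22 mm when shut and grasp at about 0.087.

Call:
{"api": "play_rows", "payload": {
  "rows": [
    [[0,0,0],[37,0.1,0],0],
    [[0,0,0],[37,0.2,0],0],
    [[0,0,0],[37,0.1,0],0],
    [[0,0,0],[38,0.2,0],0],
    [[0,0,0],[0,0,0],0],
    [[0,0,0],[0,0,30],0],
    [[0,0,0],[0,0,30],0],
    [[0,0,0],[0,0,25],0],
    [[0,0,0],[0,0,20],0],
    [[0,0,0],[0,0,14],0],
    [[0,0,0],[0,0,0],0],
    [[0,0,0],[0,0,0],0]
  ]
}}

```text
t: 7.65
tcp_pos: [0.4607, 0.2425, 0.0865]
tool_rot: [0.779, 0.627, -0.001, -0.0]
force: [0.5, 0.5, -0.5]
finger_gap: 1.003
gripper_force: 0.0
```

Call:
{"api": "play_rows", "payload": {
  "rows": [
    [[0,0,0],[0,0,0],0.5],
    [[0,0,0],[0,0,0],0.7],
    [[0,0,0],[0,0,0],1],
    [[0,0,0],[0,0,0],1],
    [[0,0,0],[0,0,0],1],
    [[0,0,0],[0,0,0],1],
    [[0,0,0],[0,0,0],1],
    [[0,0,0],[0,0,0],1]
  ],
  "grip_force": 70
}}

```text
t: 8.32
tcp_pos: [0.4617, 0.2424, 0.0877]
tool_rot: [0.779, 0.627, 0.001, 0.0]
force: [-0.5, -0.2, 5.2]
finger_gap: 0.124
gripper_force: 69.0
```

Run:
```python
from h import *
go(.4607,.2415,.087,77.4)
im,d=snapshot('side'); np.savez('side6.npz',im=im,d=d)
P=cloud('side',d); s=sense(); T=R.from_quat(s['tool_rot']).as_matrix(); q=(P-s['tcp_pos'])@T
```

```text
t 8.32 tcp [0.4617 0.2424 0.0877] psi 77.59 tilt [0.0011 0.0003] F [-0.5 -0.2  5.2] [-0.02  0.12 -0.  ] gap 0.124 69.01604890823364
tool shift mm [-1.1 -0.8  0.7] rotz deg 0.19301826160820212
```

Call:
{"api": "play_rows", "payload": {
  "rows": [
    [[0,0,0],[0,0,-5],1],
    [[0,0,0],[0,0,-10],1],
    [[0,0,0],[0,0,-15],1],
    [[0,0,0],[0,0,-20],1],
    [[0,0,0],[0,0,-20],1],
    [[0,0,0],[0,0,-20],1],
    [[0,0,0],[0,0,-10],1],
    [[0,0,0],[1,25,0],1],
    [[0,0,0],[1,25,0],1],
    [[0,0,0],[1,25,0],1],
    [[0,0,0],[1,25,0],1],
    [[0,0,0],[0,21,0],1]
  ]
}}

```text
t: 9.37
tcp_pos: [0.5816, 0.2198, 0.1869]
tool_rot: [0.779, 0.626, 0.0, 0.0]
force: [0.3, 0.2, -1.1]
finger_gap: 0.122
gripper_force: 68.4
```

Call:
{"api": "play_rows", "payload": {
  "rows": [
    [[0,0,-6],[0,0,0],1],
    [[0,0,-7],[0,0,0],1],
    [[0,0,-7],[0,0,0],1],
    [[0,0,-7],[0,0,0],1],
    [[0,0,-7],[0,0,0],1],
    [[0,0,-7],[0,0,0],1],
    [[0,0,-7],[0,0,0],1],
    [[0,0,-7],[0,0,0],1],
    [[0,0,-7],[0,0,0],1],
    [[0,0,-6],[0,0,0],1],
    [[0,0,-2],[0,0,0],1],
    [[0,0,0],[0,0,0],1]
  ]
}}

```text
t: 10.37
tcp_pos: [0.5797, 0.2201, 0.1866]
tool_rot: [0.279, 0.96, -0.0, -0.001]
force: [0.6, -0.8, -2.1]
finger_gap: 0.128
gripper_force: 68.4
```

Run:
```python
from h import *
go(.581,.2204,.17,147.5)
im,d=snapshot('side'); np.savez('side7.npz',im=im,d=d)
c=im[120:210,230:350,::-1]
cv2.imwrite('pics/s7.png',np.clip(cv2.resize(c,(800,600),interpolation=cv2.INTER_CUBIC).astype(float)*1.3,0,255).astype(np.uint8))
P=cloud('side',d); s=sense(); T=R.from_quat(s['tool_rot']).as_matrix(); q=(P-s['tcp_pos'])@T
k=(d>0)&(np.linalg.norm(q[...,:2],axis=-1)<.035)&(q[...,2]<.05)&(q[...,2]>-.05)
for a in np.arange(-.05,.05,.005):
    kk=k&(q[...,2]>=a)&(q[...,2]<a+.005)
    if kk.sum()>1: w=P[kk]; print(round(a,3),kk.sum(),'wx',w[:,0].min().round(4),w[:,0].max().round(4),'wy min/med',w[:,1].min().round(4),np.median(w[:,1]).round(4))
```

```text
t 10.37 tcp [0.5797 0.2201 0.1866] psi 147.62 tilt [-0.0015 -0.0003] F [ 0.6 -0.8 -2.1] [0.02 0.   0.03] gap 0.128 68.38249325752258
tool shift mm [-1.   1.  16.6] rotz deg 0.11861401857001397
-0.05 43 wx 0.5654 0.6007 wy min/med 0.1991 0.2072
-0.045 48 wx 0.5609 0.6035 wy min/med 0.199 0.2067
-0.04 41 wx 0.5607 0.6032 wy min/med 0.2006 0.206
-0.035 45 wx 0.5609 0.6033 wy min/med 0.1999 0.207
-0.03 33 wx 0.5629 0.6002 wy min/med 0.2005 0.2065
-0.025 25 wx 0.5647 0.5958 wy min/med 0.2052 0.2094
-0.02 61 wx 0.5612 0.6029 wy min/med 0.1958 0.2107
-0.015 39 wx 0.5609 0.6008 wy min/med 0.1966 0.2048
-0.01 6 wx 0.5764 0.5878 wy min/med 0.2072 0.211
-0.005 16 wx 0.5728 0.591 wy min/med 0.2063 0.2118
-0.0 23 wx 0.5696 0.5924 wy min/med 0.2065 0.2115
0.005 28 wx 0.5672 0.5952 wy min/med 0.2066 0.2119
0.01 19 wx 0.5716 0.591 wy min/med 0.2072 0.212
0.015 10 wx 0.5728 0.5914 wy min/med 0.2091 0.213
0.02 17 wx 0.5735 0.5914 wy min/med 0.2116 0.216
0.025 10 wx 0.5735 0.5865 wy min/med 0.2113 0.2169
```

View pics/s7.png

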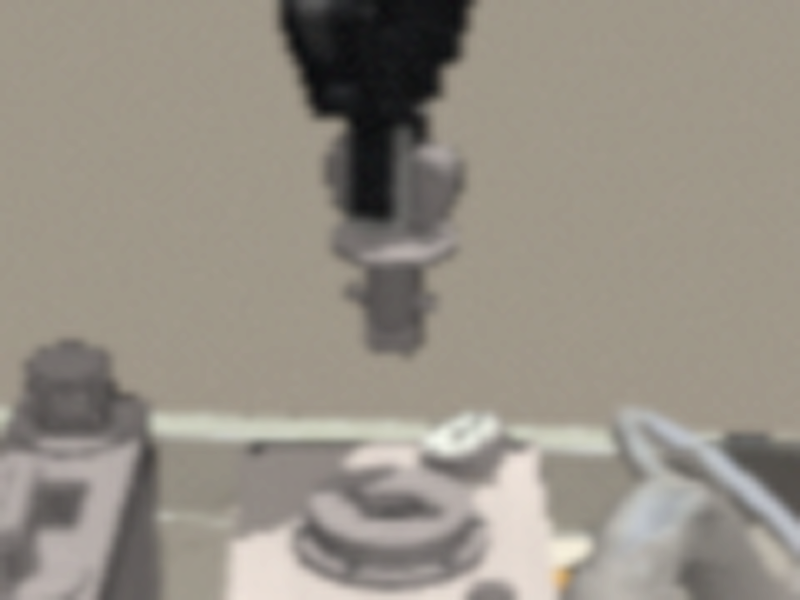

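The key hangs upright in the grip, with its spindle at about (394,310) in the crop above the collar at (390,500). Next I'll get the key-to-valve offset from the same camera.

Run:
```python
from h import *
from scipy.optimize import least_squares
def circ(p,r):
    f=lambda c:np.linalg.norm(p-c,axis=1)-r
    return least_squares(f,p.mean(0),loss='soft_l1',f_scale=.001).x
acc=[]
for i in range(4):
    im,d=snapshot('side'); P=cloud('side',d); s=sense(); q=P-s['tcp_pos']
    g=(d>0)&(np.linalg.norm(q[...,:2],axis=-1)<.04)
    # spindle (near surface), tool z .0..-; world z rel
    out=[]
    for lo,hi,r in [(-.006,.008,.010),(.0155,.0205,.022)]:
        k=g&(q[...,2]>lo)&(q[...,2]<hi); p=P[k][:,:2]; p=p[np.argsort(p[:,1])]; out+=list(circ(P[k][:,:2],r))
    k=g&(q[...,2]>-.006)&(q[...,2]<.006)
    x=P[k][:,0]; out.append((np.percentile(x,3)+np.percentile(x,97))/2)
    # collar: side surface z .086-.097 near face, and top outline
    v0=np.array([.581,.2195])
    c=(d>0)&(np.linalg.norm(P[...,:2]-v0,axis=-1)<.034)&(P[...,2]>.0945)&(P[...,2]<.105)
    pc=P[c][:,:2]; H=cv2.convexHull(pc.astype(np.float32))[:,0]
    out+=list(circ(H.astype(float),.029)); out+=[(np.percentile(pc[:,0],1)+np.percentile(pc[:,0],99))/2]
    acc.append(out)
print('spindle xy, flange xy, spindle mid x, collar xy, collar mid x'); print((np.array(acc)*1000).round(1)); go(.581,.2204,.17,147.5)
```

```text
spindle xy, flange xy, spindle mid x, collar xy, collar mid x
[[582.  219.6 583.4 228.5 582.1 580.9 218.  580.9]
 [582.7 219.9 583.5 231.  582.5 580.9 218.6 580.7]
 [582.8 219.3 584.5 230.1 582.1 581.8 218.2 580.7]
 [582.4 219.8 583.8 229.4 581.5 581.1 218.6 580.8]]
t 10.62 tcp [0.5802 0.2202 0.187 ] psi 147.56 tilt [-0.0004 -0.    ] F [ 0.1  0.5 -1.6] [ 0.04 -0.04 -0.01] gap 0.123 68.38228940963745
tool shift mm [-0.6  0.6 17. ] rotz deg 0.059437854793685574
```

Call:
{"api": "play_rows", "payload": {
  "rows": [
    [[0,0,0],[0.5,-0.9,0],1],
    [[0,0,0],[0,0,15],1],
    [[0,0,0],[0,0,20],1],
    [[0,0,0],[0,0,17],1],
    [[0,0,0],[0,0,10],1],
    [[0,0,0],[0,0,5],1],
    [[0,0,0],[0,0,3],1],
    [[0,0,0],[0,0,2],1],
    [[0,0,0],[0,0,0],1]
  ]
}}

```text
t: 11.37
tcp_pos: [0.5799, 0.2198, 0.1155]
tool_rot: [0.279, 0.96, 0.0, 0.0]
force: [-0.5, 0.3, -1.6]
finger_gap: 0.127
gripper_force: 68.4
```

Call:
{"api": "play_rows", "payload": {
  "rows": [
    [[0,0,0],[0,0,1],1],
    [[0,0,0],[0,0,1],1],
    [[0,0,0],[0,0,1],1],
    [[0,0,0],[0,0,1],1],
    [[0,0,0],[0,0,0],1]
  ]
}}

```text
t: 11.78
tcp_pos: [0.5794, 0.2197, 0.1111]
tool_rot: [0.279, 0.96, -0.0, -0.0]
force: [0.3, 0.5, -1.2]
finger_gap: 0.128
gripper_force: 68.4
```

Run:
```python
from h import *
go(.581,.2204,.092,147.5)
```

```text
t 11.78 tcp [0.5794 0.2197 0.1111] psi 147.59 tilt [-0. -0.] F [ 0.3  0.5 -1.2] [ 0.03 -0.    0.01] gap 0.128 68.41749429702759
tool shift mm [-1.   1.5 19.1] rotz deg 0.09292201817979162
```

Call:
{"api": "play_rows", "payload": {
  "rows": [
    [[0,0,0],[0,0,1],1],
    [[0,0,0],[0,0,1],1],
    [[0,0,0],[0,0,1],1],
    [[0,0,0],[0,0,1],1],
    [[0,0,0],[0,0,0],1]
  ]
}}

```text
t: 12.2
tcp_pos: [0.5792, 0.2197, 0.1068]
tool_rot: [0.279, 0.96, -0.0, -0.0]
force: [-0.0, -0.9, -1.1]
finger_gap: 0.128
gripper_force: 68.4
```

Call:
{"api": "play_rows", "payload": {
  "rows": [
    [[0,0,0],[0,0,1],1],
    [[0,0,0],[0,0,1],1],
    [[0,0,0],[0,0,1],1],
    [[0,0,0],[0,0,1],1],
    [[0,0,0],[0,0,0],1]
  ]
}}

```text
t: 12.62
tcp_pos: [0.5792, 0.2197, 0.1028]
tool_rot: [0.279, 0.96, -0.0, -0.0]
force: [0.2, 0.2, -0.8]
finger_gap: 0.127
gripper_force: 68.4
```

Run:
```python
from h import *
go(.581,.2204,.092,147.5)
```

```text
t 12.62 tcp [0.5792 0.2197 0.1028] psi 147.59 tilt [-0.0005 -0.0001] F [ 0.2  0.2 -0.8] [0.02 0.02 0.03] gap 0.127 68.41811299324036
tool shift mm [-1.1  1.5 10.8] rotz deg 0.09475905562771914
```

Call:
{"api": "play_rows", "payload": {
  "rows": [
    [[0,0,0],[0,0,1],1],
    [[0,0,0],[0,0,1],1],
    [[0,0,0],[0,0,1],1],
    [[0,0,0],[0,0,1],1],
    [[0,0,0],[0,0,1],1],
    [[0,0,0],[0,0,0],1]
  ]
}}

```text
t: 13.12
tcp_pos: [0.5795, 0.2197, 0.0983]
tool_rot: [0.279, 0.96, 0.0, 0.0]
force: [-1.3, -0.1, 0.5]
finger_gap: 0.125
gripper_force: 68.6
```

Call:
{"api": "play_rows", "payload": {
  "rows": [
    [[0,0,0],[0,0,1],1],
    [[0,0,0],[0,0,1],1],
    [[0,0,0],[0,0,0],1],
    [[0,0,0],[0,0,0],1]
  ]
}}

```text
t: 13.45
tcp_pos: [0.5795, 0.2197, 0.0965]
tool_rot: [0.279, 0.96, 0.0, 0.0]
force: [-1.2, -0.6, 2.9]
finger_gap: 0.128
gripper_force: 69.0
```

Run:
```python
from h import *
go(.581,.2204,.092,147.5)
```

```text
t 13.45 tcp [0.5795 0.2197 0.0965] psi 147.59 tilt [0.0004 0.0001] F [-1.2 -0.6  2.9] [-0.05  0.28  0.  ] gap 0.128 69.0411651134491
tool shift mm [-0.9  1.4  4.5] rotz deg 0.09240389262171789
```

Call:
{"api": "play_rows", "payload": {
  "rows": [
    [[0,0,0],[0,0,1],1],
    [[0,0,0],[0,0,1],1],
    [[0,0,0],[0,0,1],1],
    [[0,0,0],[0,0,1],1],
    [[0,0,0],[0,0,1],1],
    [[0,0,0],[0,0,0],1],
    [[0,0,0],[0,0,0],1]
  ]
}}

```text
t: 14.03
tcp_pos: [0.5796, 0.2197, 0.0914]
tool_rot: [0.279, 0.96, 0.0, 0.0]
force: [-1.4, -0.7, 6.0]
finger_gap: 0.123
gripper_force: 69.5
```

Run:
```python
from h import *
go(.581,.2204,.0915,147.5)
```

```text
t 14.03 tcp [0.5796 0.2197 0.0914] psi 147.6 tilt [0.0003 0.    ] F [-1.4 -0.7  6. ] [-0.12  0.35  0.04] gap 0.123 69.47452783584595
tool shift mm [-0.9  1.3 -0.1] rotz deg 0.09567103419121281
```

Call:
{"api": "play_rows", "payload": {
  "rows": [
    [[0,0,0],[0,0,0.5],1],
    [[0,0,3],[0,0,0],1],
    [[0,0,5],[0,0,0],1],
    [[0,0,5],[0,0,0],1],
    [[0,0,5],[0,0,0],1],
    [[0,0,5],[0,0,0],1],
    [[0,0,5],[0,0,0],1],
    [[0,0,0],[0,0,0],1]
  ],
  "grip_force": 90
}}

```text
t: 14.7
tcp_pos: [0.5805, 0.22, 0.0913]
tool_rot: [0.504, 0.864, 0.001, 0.001]
force: [-1.3, -0.0, 5.7]
finger_gap: 0.12
gripper_force: 92.1
```

Run:
```python
from h import *
go(.581,.2204,.0915,147.5)
```

```text
t 14.7 tcp [0.5805 0.22   0.0913] psi 119.44 tilt [0.0025 0.0005] F [-1.3 -0.   5.7] [0.   0.16 0.02] gap 0.12 92.05161452293396
tool shift mm [ 0.1  0.6 -0.2] rotz deg -28.058098930950706
```

Call:
{"api": "play_rows", "payload": {
  "rows": [
    [[0,0,5],[0,0,0],1],
    [[0,0,5],[0,0,0],1],
    [[0,0,5],[0,0,0],1],
    [[0,0,5],[0,0,0],1],
    [[0,0,5],[0,0,0],1],
    [[0,0,5],[0,0,0],1],
    [[0,0,5],[0,0,0],1],
    [[0,0,5],[0,0,0],1],
    [[0,0,3],[0,0,0],1],
    [[0,0,0],[0,0,0],1]
  ]
}}

```text
t: 15.53
tcp_pos: [0.5805, 0.2198, 0.0913]
tool_rot: [0.785, 0.619, 0.001, 0.001]
force: [-1.0, 0.7, 6.6]
finger_gap: 0.122
gripper_force: 92.1
```

Run:
```python
from h import *
go(.581,.2204,.0915,147.5)
```

```text
t 15.53 tcp [0.5805 0.2198 0.0913] psi 76.53 tilt [0.0026 0.0002] F [-1.   0.7  6.6] [-0.07  0.11  0.14] gap 0.122 92.05269455909729
tool shift mm [ 0.7  0.3 -0.2] rotz deg -70.97361567394951
```

Call:
{"api": "play_rows", "payload": {
  "rows": [
    [[0,0,3],[0,0,0],1],
    [[0,0,3],[0,0,0],1],
    [[0,0,3],[0,0,0],1],
    [[0,0,0],[0,0,0],1]
  ]
}}

```text
t: 15.87
tcp_pos: [0.5805, 0.2198, 0.0913]
tool_rot: [0.831, 0.556, 0.001, 0.001]
force: [0.2, -0.3, 6.6]
finger_gap: 0.12
gripper_force: 92.1
```

Run:
```python
from h import *
go(.581,.2204,.0915,147.5)
```

```text
t 15.87 tcp [0.5805 0.2198 0.0913] psi 67.53 tilt [0.0026 0.0001] F [ 0.2 -0.3  6.6] [-0.1   0.13  0.12] gap 0.12 92.05396056175232
tool shift mm [ 0.7  0.2 -0.2] rotz deg -79.9658242860353
```

Call:
{"api": "play_rows", "payload": {
  "rows": [
    [[0,0,2],[0,0,0],1],
    [[0,0,2],[0,0,0],1],
    [[0,0,2],[0,0,0],1],
    [[0,0,0],[0,0,0],1]
  ]
}}

```text
t: 16.2
tcp_pos: [0.5806, 0.2198, 0.0913]
tool_rot: [0.859, 0.512, 0.001, 0.001]
force: [-0.8, -0.3, 6.3]
finger_gap: 0.123
gripper_force: 92.1
```

Run:
```python
from h import *
go(.581,.2204,.0915,147.5)
```

```text
t 16.2 tcp [0.5806 0.2198 0.0913] psi 61.57 tilt [0.0027 0.0001] F [-0.8 -0.3  6.3] [-0.11  0.13  0.16] gap 0.123 92.05464720726013
tool shift mm [ 0.8  0.1 -0.2] rotz deg -85.92899890165205
```

Call:
{"api": "play_rows", "payload": {
  "rows": [
    [[0,0,1],[0,0,0],1],
    [[0,0,1],[0,0,0],1],
    [[0,0,1],[0,0,0],1],
    [[0,0,0],[0,0,0],1]
  ]
}}

```text
t: 16.53
tcp_pos: [0.5805, 0.2198, 0.0913]
tool_rot: [0.872, 0.489, 0.001, 0.001]
force: [-0.5, 0.3, 5.4]
finger_gap: 0.123
gripper_force: 92.1
```

Run:
```python
from h import *
go(.581,.2204,.0915,147.5)
```

```text
t 16.53 tcp [0.5805 0.2198 0.0913] psi 58.6 tilt [0.0026 0.0001] F [-0.5  0.3  5.4] [-0.13  0.11  0.16] gap 0.123 92.05569505691528
tool shift mm [ 0.8  0.1 -0.2] rotz deg -88.89592056073855
```

Call:
{"api": "play_rows", "payload": {
  "rows": [
    [[0,0,1],[0,0,0],1],
    [[0,0,1],[0,0,0],1],
    [[0,0,0],[0,0,0],1]
  ]
}}

```text
t: 16.78
tcp_pos: [0.5805, 0.2198, 0.0913]
tool_rot: [0.88, 0.474, 0.001, 0.001]
force: [0.2, -0.8, 6.2]
finger_gap: 0.12
gripper_force: 92.1
```

Run:
```python
from h import *
go(.581,.2204,.0915,147.5)
```

```text
t 16.78 tcp [0.5805 0.2198 0.0913] psi 56.61 tilt [0.0025 0.    ] F [ 0.2 -0.8  6.2] [-0.11  0.12  0.2 ] gap 0.12 92.05605626106262
tool shift mm [ 0.8  0.  -0.2] rotz deg -90.89438692774809
```

Call:
{"api": "play_rows", "payload": {
  "rows": [
    [[0,0,1],[0,0,0],1],
    [[0,0,1],[0,0,0],1],
    [[0,0,0],[0,0,0],1]
  ]
}}

```text
t: 17.03
tcp_pos: [0.5806, 0.2197, 0.0913]
tool_rot: [0.889, 0.459, 0.001, 0.001]
force: [-1.0, -1.0, 6.1]
finger_gap: 0.122
gripper_force: 92.1
```

Run:
```python
from h import *
go(.581,.2204,.0915,147.5)
```

```text
t 17.03 tcp [0.5806 0.2197 0.0913] psi 54.61 tilt [ 0.0026 -0.    ] F [-1.  -1.   6.1] [-0.11  0.18  0.2 ] gap 0.122 92.05677151679993
tool shift mm [ 0.8 -0.  -0.2] rotz deg -92.89119725061713
```

Call:
{"api": "play_rows", "payload": {
  "rows": [
    [[0,0,1],[0,0,0],1],
    [[0,0,1],[0,0,0],1],
    [[0,0,1],[0,0,0],1],
    [[0,0,0],[0,0,0],1],
    [[0,0,0],[0,0,0],1]
  ]
}}

```text
t: 17.45
tcp_pos: [0.5806, 0.2198, 0.0913]
tool_rot: [0.9, 0.436, 0.001, 0.001]
force: [-0.4, -0.4, 6.4]
finger_gap: 0.124
gripper_force: 92.1
```

Run:
```python
from h import *
go(.581,.2204,.0915,147.5)
a=[]
for i in range(4): im,d=snapshot('side'); a.append(sense()['ft_torque'][2])
print(np.round(a,3))
# wing direction from side view: upper-key points vs tool
P=cloud('side',d); s=sense(); q=P-s['tcp_pos']
k=(d>0)&(np.linalg.norm(q[...,:2],axis=-1)<.035)&(q[...,2]>.02)&(q[...,2]<.045)
p=P[k]; 
for lo in np.arange(.115,.14,.005):
    m=(p[:,2]>lo)&(p[:,2]<lo+.005); w=p[m]
    if len(w): print(round(lo,3),len(w),'x',w[:,0].min().round(4),w[:,0].max().round(4),'y at xmin/xmax',w[w[:,0].argmin(),1].round(4),w[w[:,0].argmax(),1].round(4))
c=im[140:200,240:340,::-1]
cv2.imwrite('pics/s8.png',np.clip(cv2.resize(c,(800,480),interpolation=cv2.INTER_CUBIC).astype(float)*1.4,0,255).astype(np.uint8))
```

```text
t 17.45 tcp [0.5806 0.2198 0.0913] psi 51.67 tilt [ 0.0027 -0.0001] F [-0.4 -0.4  6.4] [-0.1   0.18  0.26] gap 0.124 92.10103511810303
tool shift mm [ 0.7 -0.1 -0.2] rotz deg -95.83192991180312
[0.208 0.252 0.257 0.235]
0.115 22 x 0.5644 0.5947 y at xmin/xmax 0.2237 0.208
0.12 27 x 0.5636 0.5974 y at xmin/xmax 0.205 0.2099
0.125 34 x 0.5634 0.6001 y at xmin/xmax 0.2038 0.2118
0.13 40 x 0.5635 0.6 y at xmin/xmax 0.204 0.2121
0.135 15 x 0.5646 0.5998 y at xmin/xmax 0.2242 0.2112
```

View pics/s8.png

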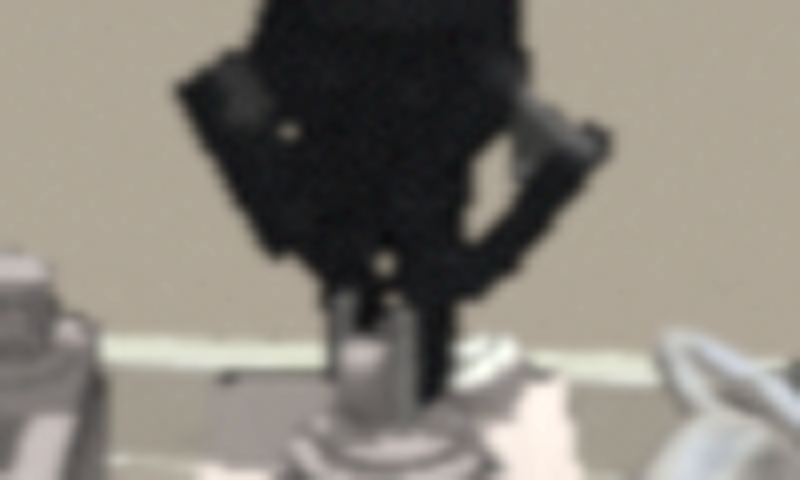

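The crop shows the near wing at (370,375) between the pads and the flange just above the collar at (390,450). The key has turned with the gripper. The torque has risen above the return spring's 0.16 Nm, so it is at the stop, and about 7 N is pushing it in. I'm handing in.

```bash
python3 -c "
from station import *
print(sign_off())"
```

```text
the job is handed in; nothing more can be done
None
```

I've handed the job in with the bleed key gripped at about 92 N, pushed in about 6–7 mm and turned about 96° clockwise to what the torque shows is the stop; no verdict came back, so this rests on my own readings (the first grasp closed above the key because the gripper is about 30 mm shorter than stated, and nothing was displaced).

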